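Sweep the jar stoppers into the crumb pan

ROBOT

A 6-joint arm with a two-finger parallel gripper is mounted at the origin on the work surface. World frame = base frame: x ahead of the robot, y to its left, z up, the work surface at z = 0. Lengths are in m, angles in degrees, forces in N, time in s.
With the tool pointing down it reaches from about 0.275 to 0.775 m from the base axis. Payload 14.6 kg.
Tool frame: the origin (TCP) lies between the finger pads; the fingertips stand 17 mm ahead of it and the grasp point (between the pads) lies 2 mm behind it; z points along the fingers, y is the line along which they close (so a half turn about z gives the same grasp; the last joint's range is limited). The gripper opens to 85 mm and grips with 20 to 120 N. Pads are 22 mm wide; open, the fingers measure 114 mm over their backs; the gripper's body (76 mm by 85 mm) begins 54 mm behind the grasp point. The pads swing forward as they close: fully open they stand 13 mm farther back than shut.
Start: joints at [-75.075, 15.075, -2.767, 72.158, 0, 81.102], TCP at [0.212, -0.48, 0.248] pointing down, gripper open.
Joint ranges: [-151.79, 151.79], [-50.71, 97.33], [-67.44, 78.34], [-121.81, 120.89], [-77.56, 73.72], [-180, 180]. Speed limits (degrees/s): [108.29, 108.29, 147.25, 159.86, 180, 180].

INTERFACE

Orientations are given as a 3x3 rotation matrix whose columns are the frame's x, y, z axes.
In Python, from cell import ctrl, eoat, monitor, vision gives the robot as it stands. Calls block until the motion is done:
- ctrl.goto(position, orientation): joint-space move of the TCP to a pose.
- ctrl.move_linear(position, orientation=None, max_speed=0.15): straight line of the TCP; orientation=None keeps the orientation; max_speed is the mean speed in m/s.
- ctrl.move_j(angles): joint-space move.
- eoat.gripper_to(opening, grip_force=None): finger opening in m; grip_force is the grip in N (None keeps the last); returns when the fingers have stopped.
- ctrl.dwell(seconds).
- ctrl.ik(position, orientation): joint angles nearest the present ones, or None.
- monitor.sense(): the state.
- vision.capture(name): name is "scene" or "side" or "wrist"; returns a dict with "img" (420x560x3 uint8, red, green, blue), "range_z" (420x560 float32, m along the optical axis (not along the pixel's ray), 0 where there is no reading), "vfov" (degrees; the focal length in pixels is half the picture's height over the tangent of half this angle, whatever the lens; pixels are square), "cx", "cy" (the principal point, pixels), "k1" (the pictures are not rectified: a ray, as slopes to the right and down, at radius r is drawn at 1 + k1 r^2 times it, then the intrinsics apply), "pose" (4x4, takes a point from camera to world coordinates); the wrist camera has in their place "hand_eye" (4x4, takes a point from camera to tool coordinates, whose origin is the TCP and whose axes are the flange's). Camera axes: x right, y up, looking along -z (the intrinsics and any distortion apply to the point x, -y, -z); pixel columns grow to the right and rows downward; lengths in m; the calibration is good to about 2 mm. A picture is of the moment at which its call begins: read the wrist's pose just before it.
A pose or a line that the arm cannot do raises ctrl.Unreachable and nothing moves.
- ctrl.sign_off(): hands the job in; it is judged then, once.
The state is a dict: "t": time; "joints": joint angles; "joint_vel": joint speeds; "effort": joint torques, N m; "eef_pos": TCP position; "tcp_rot": TCP orientation; "wrist_force": force on the tool from outside, world axes, zero at the start; "moment": the same for the moment, N m; "finger_gap": finger opening in m; "gripper_force": force on a finger pad.
Only numpy, scipy, OpenCV 4.12 (cv2) and the standard library are available. Lean on these libraries where they do the work, as an engineer would, in place of code of your own. Each camera call takes 0.05 s, during which the arm holds its last target. There are 200 camera calls.

TASK

Sweep the three loose wooden jar stoppers across the marble with your closed fingertips, through the open side of the aluminium crumb pan, until all three stand flat and wholly inside it. Only push them along the ledge, never pick one up or tip it over, and leave the bottles, the funnel and the measuring cup as they stand.

Things in the scene. Friction and masses are not known exactly. Their poses are not given: they have to be found in the camera images.
- pan: aluminium crumb pan fixed on the ledge, 210 mm wide (its x), 150 mm deep (its y); origin: centre of its underside, on the marble, z up. Its -y side is open (roughly towards world -y); the other three have walls 28 mm high, 4 mm thick, so inside it is 202 mm wide and ends at y = +71 mm. Floor 2.5 mm thick. A wooden handle, top at 24 mm, runs 100 mm out from the back wall, to +y.
- pan_mouth (a point): middle of the pan's open edge, on the marble, 75 mm to -y of the pan's origin, axes as the pan's. From this edge a shallow ramp rises over 25 mm (to +y) to the 2.5 mm floor; stoppers slide up it easily. A stopper is wholly inside when no part of it is on the -y side of this edge.
- stopper_a: a turned beech jar stopper standing flat, knob up: a disc 48 mm across and 18 mm high with a small knob on top (19 mm across), 32 mm high in all, 26 g (may vary by a third); origin at the centre of its underside, z up, its yaw is meaningless. It slides when pushed at its side. The three stoppers are alike.
- stopper_b: a turned beech jar stopper standing flat, knob up: a disc 48 mm across and 18 mm high with a small knob on top (19 mm across), 32 mm high in all, 26 g (may vary by a third); origin at the centre of its underside, z up, its yaw is meaningless. It slides when pushed at its side. The three stoppers are alike.
- stopper_c: a turned beech jar stopper standing flat, knob up: a disc 48 mm across and 18 mm high with a small knob on top (19 mm across), 32 mm high in all, 26 g (may vary by a third); origin at the centre of its underside, z up, its yaw is meaningless. It slides when pushed at its side. The three stoppers are alike.
- bottle_near: an empty green glass bottle standing upright, 72 mm across, 258 mm tall, 0.42 kg; origin at the centre of its underside, z up. A bystander: leave it alone. It stands to the right of the work.
- bottle_far: an empty green glass bottle standing upright, 72 mm across, 258 mm tall, 0.42 kg; origin at the centre of its underside, z up. A bystander: leave it alone. It stands beyond the pan, to the left.
- funnel: an aluminium funnel standing mouth down, 80 mm across, 70 mm tall, 80 g; origin at the centre of its underside, z up. It stands beyond the work. A bystander: leave it alone.
- cup: a grey plastic measuring cup with a handle on its +y side, standing upright, 72 mm across, 70 mm tall, 70 g; origin at the centre of its underside, z up. It stands to the right of the work. A bystander: leave it alone.
Things that resemble listed ones, but are neither listed nor needed, are in the scene too. What is shaped like the stopper_a but red is not meant.

How it is judged (in metres and radians):
At the end, for the whole second after the job is handed in: All three stoppers stand inside the pan, wholly past its mouth line (within 2 mm) and between its walls, underside less than 15 mm above the pan's underside, tilted less than 0.3 rad and at rest; the bottles, funnel and cup stand upright within 20 mm of where they were (x of stopper_a in the frame of pan between -0.1 and 0.1 m and y of stopper_a in the frame of pan between -0.053 and 0.06 m and z of each of stopper_a, stopper_b, stopper_c in the frame of pan below 0.015 m and angle between each of stopper_a, stopper_b, stopper_c's own z axis and vertical below 0.3 rad and linear speed of each of stopper_a, stopper_b, stopper_c below 0.02 m/s and x of stopper_b in the frame of pan between -0.1 and 0.1 m and y of stopper_b in the frame of pan between -0.053 and 0.06 m and x of stopper_c in the frame of pan between -0.1 and 0.1 m and y of stopper_c in the frame of pan between -0.053 and 0.06 m and distance of each of bottle_near, bottle_far, funnel, cup from where it was at the start of the episode below 0.02 m and angle between each of bottle_near, bottle_far, funnel, cup's own z axis and vertical below 0.2 rad); the robot touches nothing.
It fails at once if a stopper was lifted (underside more than 18 mm above the marble) (height (world z) of any of stopper_a, stopper_b, stopper_c above 0.018 m).
It fails at once if a stopper was tipped over (angle between any of stopper_a, stopper_b, stopper_c's own z axis and vertical above 0.8 rad).
It fails at once if a bottle, the funnel or the cup was disturbed (moved more than 20 mm or tipped) (distance of any of bottle_near, bottle_far, funnel, cup from where it was at the start of the episode above 0.02 m or angle between any of bottle_near, bottle_far, funnel, cup's own z axis and vertical above 0.25 rad).
It also fails if it takes over 67 s, if anything falls off the work surface, if the arm or the gripper's body presses on something with over 40 N, if the wrist force passes 120 N, or if a joint passes its speed limit or range.

## Working session

There is one attempt and no reset: what is moved stays moved. The work goes in short steps, each a Python script; the robot and the scene stay as the last script left them, time stands still between calls to the robot, and variables do not carry over. Pictures are saved under pics/ and viewed, at most 10 in all, crops included, and the job is handed in when it is done.

```bash
mkdir -p pics
cat > h.py <<'E'
import numpy as np, cv2
from cell import ctrl,eoat,monitor,vision
def cloud(c,pose=None):
    h,w=c["range_z"].shape; f=h/2/np.tan(np.radians(c["vfov"]/2))
    K=np.array([[f,0,c["cx"]],[0,f,c["cy"]],[0,0,1.]])
    u,v=np.meshgrid(np.arange(w),np.arange(h))
    p=np.stack([u,v],-1).reshape(-1,1,2).astype(float)
    n=cv2.undistortPoints(p,K,np.array([c["k1"],0,0,0.])).reshape(h,w,2)
    z=c["range_z"]; P=np.stack([n[...,0]*z,-n[...,1]*z,-z],-1)
    T=c["pose"] if pose is None else pose
    W=P@T[:3,:3].T+T[:3,3]; W[z==0]=np.nan
    return W
E
python3 - <<'E'
from h import *
for n in("scene","side"):
    c=vision.capture(n); np.savez(n+".npz",**c); cv2.imwrite(f"pics/{n}0.png",c["img"][...,::-1])
    print(n,np.round(c["pose"],2).tolist(),c["vfov"])
print(monitor.sense()["t"])
E
```

```text
scene [[0.01, -0.61, 0.79, 1.58], [1.0, -0.01, -0.02, -0.05], [0.02, 0.79, 0.61, 0.8], [0.0, 0.0, 0.0, 1.0]] 44.83248383992286
side [[-0.93, 0.18, -0.32, 0.23], [-0.37, -0.43, 0.82, 0.85], [0.01, 0.89, 0.46, 0.54], [0.0, 0.0, 0.0, 1.0]] 57.39218332489726
0.1
```

View pics/scene0.png

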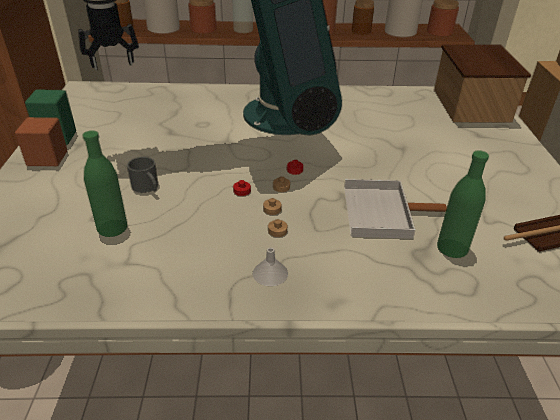

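View pics/side0.png

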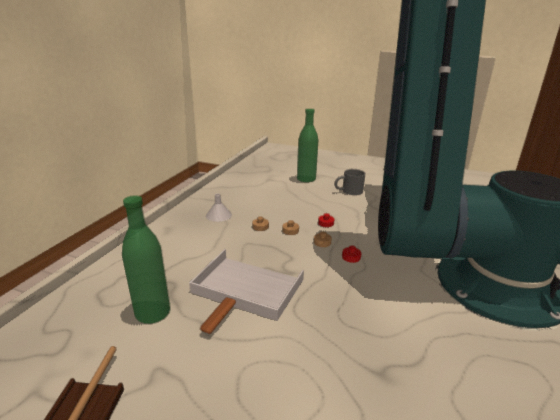

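The scene picture shows five stopper shapes. Three are beech, at (282,184), (272,206) and (278,228), which are the ones meant. The two at (242,187) and (295,167) are red decoys. The pan is at (378,208) with its mouth to the left, the funnel at (270,268), the cup at (143,175) and the bottles at (105,185) and (462,205). Next I'll measure them and confirm with one crop.

Run:
```python
from h import *
for n in("scene","side"):
    c=dict(np.load(n+".npz")); W=cloud(c); img=c["img"]
    hsv=cv2.cvtColor(img,cv2.COLOR_RGB2HSV).astype(int); H,S,V=[hsv[...,i] for i in range(3)]
    x,y,z=W[...,0],W[...,1],W[...,2]
    roi=(x>.25)&(x<.85)&(y>-.5)&(y<.4)&(z>.008)&(z<.3)
    m=roi.astype(np.uint8)
    k,l,st,ce=cv2.connectedComponentsWithStats(m,connectivity=4)
    print(n,"floor z",np.nanmedian(z[(x>.4)&(x<.6)&(y>-.3)&(y<0)]))
    for i in range(1,k):
        if st[i,4]<25: continue
        q=l==i; P=W[q]
        t=P[(P[:,2]>.014)&(P[:,2]<.022)]
        s=""
        if 20<len(P) and P[:,2].max()<.045 and len(t)>8:
            (cx,cy),r=cv2.minEnclosingCircle(t[:,:2].astype(np.float32)); s=f"disc {cx:.3f} {cy:.3f} r{r:.3f}"
            kn=P[P[:,2]>.027]; s+=f" knob {np.round(kn.mean(0)[:2],3) if len(kn) else None}"
        print(ce[i].round(),st[i,4],"min",P.min(0).round(3),"max",P.max(0).round(3),"rgb",np.median(img[q],0),s)
    if n=="side": # pan wall tops
        pass
    q=roi&(z>.0225)&(z<.034)&(y>.02)&(y<.3)&(S<60)
    (r)=cv2.minAreaRect(W[q][:,:2].astype(np.float32)); print("pan walls rect",r,cv2.boxPoints(r).round(3).tolist())
c=np.load("scene.npz")["img"][140:300,200:430,::-1]
cv2.imwrite("pics/crop.png",cv2.resize(c,None,fx=3.4,fy=3.4,interpolation=cv2.INTER_CUBIC))
```

```text
scene floor z -0.002857594043283729
[307.  94.] 4317 min [ 0.25  -0.056  0.075] max [0.313 0.153 0.3  ] rgb [26. 36. 32.] 
[103. 188.] 2756 min [ 0.596 -0.462  0.008] max [ 0.654 -0.392  0.26 ] rgb [44. 69. 42.] 
[441. 208.] 4019 min [0.429 0.149 0.008] max [0.721 0.4   0.261] rgb [49. 72. 45.] 
[142. 174.] 885 min [ 0.394 -0.424  0.008] max [ 0.491 -0.34   0.071] rgb [53. 52. 46.] 
[295. 166.] 161 min [0.327 0.002 0.008] max [0.376 0.045 0.035] rgb [89. 15. 12.] disc 0.351 0.024 r0.026 knob [0.352 0.024]
[281. 183.] 177 min [ 0.417 -0.038  0.008] max [0.465 0.006 0.036] rgb [86. 63. 40.] disc 0.440 -0.016 r0.025 knob [ 0.437 -0.016]
[241. 187.] 187 min [ 0.434 -0.146  0.008] max [ 0.48  -0.1    0.033] rgb [140.  22.  21.] disc 0.457 -0.123 r0.025 knob [ 0.457 -0.123]
[272. 205.] 213 min [ 0.514 -0.064  0.008] max [ 0.563 -0.018  0.034] rgb [135.  98.  62.] disc 0.537 -0.042 r0.025 knob [ 0.537 -0.041]
[277. 227.] 241 min [ 0.602 -0.051  0.008] max [ 0.648 -0.007  0.034] rgb [134.  98.  62.] disc 0.624 -0.027 r0.025 knob [ 0.625 -0.028]
[270. 268.] 625 min [ 0.749 -0.079  0.008] max 
[... 1217 characters left out ...]
0.532 -0.039]
[322. 238.] 190 min [ 0.409 -0.036  0.009] max [0.455 0.009 0.034] rgb [101.  73.  48.] disc 0.433 -0.016 r0.025 knob [ 0.431 -0.014]
[351. 253.] 224 min [0.322 0.003 0.008] max [0.368 0.049 0.034] rgb [101.  17.  15.] disc 0.345 0.025 r0.024 knob [0.345 0.026]
[234. 297.] 1761 min [0.428 0.146 0.008] max [0.644 0.4   0.031] rgb [131. 116. 107.] disc 0.538 0.254 r0.146 knob [0.525 0.265]
pan walls rect ((0.5361829996109009, 0.22836178541183472), (0.14979685842990875, 0.21202044188976288), 88.16648864746094) [[0.42800000309944153, 0.15700000524520874], [0.6399999856948853, 0.15000000596046448], [0.6449999809265137, 0.30000001192092896], [0.43299999833106995, 0.3070000112056732]]
```

View pics/crop.png

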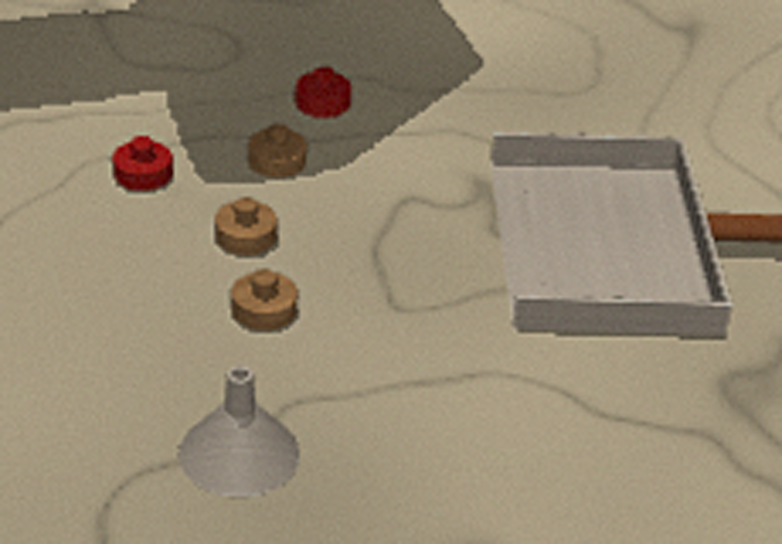

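The crop confirms it: three beech stoppers and two red ones, one of them in the arm's shadow close to the shaded beech one. I'll push them one at a time, each to its own lane in the pan, with the flat side of the closed fingers normal to the push. First is A, starting with a tip-height check.

```bash
cat >> h.py <<'E'
PC=np.array([.5375,.2283]); a=np.radians(-1.9); PX=np.array([np.cos(a),np.sin(a)]); PY=np.array([-PX[1],PX[0]])
def pan(x,y): return PC+x*PX+y*PY
def rot(d):
    R=[]
    for s in(1,-1):
        x=np.r_[s*d,0]; z=np.array([0,0,-1.]); R.append(np.stack([x,np.cross(z,x),z],1))
    return R
def plan(p,t,z=.025):
    p=np.array(p); t=np.array(t); d=(t-p)/np.linalg.norm(t-p); s=p-.060*d; e=t-.035*d
    best=None
    for R in rot(d):
        j=[ctrl.ik(np.r_[q,h],R) for q,h in((s,.2),(s,z),(e,z),(e,.2))]
        if all(v is not None for v in j):
            w=max(abs(v[5]) for v in j)
            if best is None or w<best[0]: best=(w,R)
    return s,e,d,best
def approach(s,R,z=.025):
    ctrl.goto(np.r_[s,.15],R); ctrl.move_linear(np.r_[s,z+.02],max_speed=.15); ctrl.move_linear(np.r_[s,z],max_speed=.05)
def push(e,d,z=.025,v=.07):
    ctrl.move_linear(np.r_[e,z],max_speed=v); st=monitor.sense(); print("end",st["t"],st["eef_pos"],np.round(st["wrist_force"],1))
    ctrl.dwell(.2); ctrl.move_linear(np.r_[e-.02*d,z],max_speed=.08); ctrl.move_linear(np.r_[e-.02*d,.15],max_speed=.2)
E
python3 - <<'E'
from h import *
for p,t in(((.436,-.016),pan(-.062,-.0)),((.534,-.041),pan(0,0)),((.621,-.027),pan(.062,0))):
    s,e,d,b=plan(p,t); print(s,e,b and b[0])
eoat.gripper_to(0)
s,e,d,b=plan((.436,-.016),pan(-.062,0))
approach(s,b[1])
st=monitor.sense(); print(st["t"],st["eef_pos"],np.round(st["wrist_force"],1),st["finger_gap"])
c=vision.capture("side"); W=cloud(c); cv2.imwrite("pics/side1.png",cv2.resize(c["img"][150:330,200:440,::-1],None,fx=3,fy=3))
q=(np.hypot(W[...,0]-s[0],W[...,1]-s[1])<.04)&(W[...,2]>.005)&(W[...,2]<.05); P=W[q]; print(P.min(0),P.max(0))
E
```

```text
[ 0.42649309 -0.07524204] [0.46998839 0.19579777] 101.69493822121822
[ 0.53322027 -0.10099493] [0.53704516 0.19330296] 102.36153479717403
[ 0.62608362 -0.08678425] [0.60243136 0.19137023] 95.38211287612906
4.9583 [ 0.42637251 -0.07519116  0.02484711] [ 0.3 -0.2  0.6] -0.00010624799873356552
[ 0.41007852 -0.10489909  0.00565552] [ 0.45673381 -0.03674037  0.04984031]
```

View pics/side1.png

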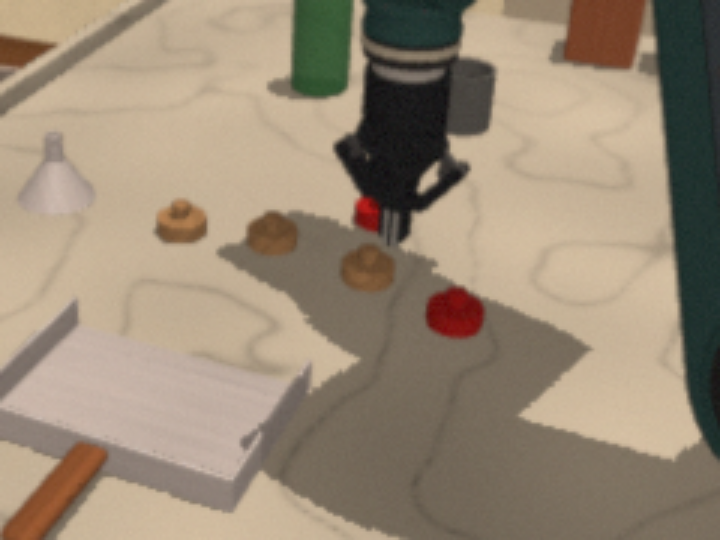

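The side crop shows the closed fingertips at (390,240), just behind the shaded beech stopper at (368,270), clear of both reds and not touching the marble. I'll push halfway, check, then finish.

```bash
cat >> h.py <<'E'
def stoppers(n):
    # beech blobs: mean of disc-top enclosing circle, bias-corrected per camera (pan-centre difference)
    c=vision.capture(n); W=cloud(c); hsv=cv2.cvtColor(c["img"],cv2.COLOR_RGB2HSV)
    H,S=hsv[...,0],hsv[...,1]; x,y,z=np.moveaxis(W,-1,0)
    m=(x>.38)&(x<.7)&(y>-.1)&(y<.28)&(z>.008)&(z<.045)&(H>8)&(H<25)&(S>105)
    k,l,st,ce=cv2.connectedComponentsWithStats(m.astype(np.uint8))
    off=np.array([.003,.0]) if n=="scene" else np.array([-.003,0])
    out=[]
    for i in range(1,k):
        if st[i,4]<50: continue
        P=W[l==i]; P=P[P[:,2]>P[:,2].max()-.022]
        (cx,cy),r=cv2.minEnclosingCircle(P[:,:2].astype(np.float32)); p=np.array([cx,cy])-off
        q=p-PC; out.append((p.round(3).tolist(),"pan",round(float(q@PX),3),round(float(q@PY),3),"r",round(r,3)))
    return out
E
python3 - <<'E'
from h import *
s,e,d,b=plan((.436,-.016),pan(-.062,0))
m=s+.45*(e-s)
ctrl.move_linear(np.r_[m,.025],max_speed=.07)
print(np.round(monitor.sense()["wrist_force"],1),"expected A",m+.035*d)
for n in("scene","side"): print(n,*stoppers(n),sep="\n")
E
```

```text
[-0.2  0.9  0.2] expected A [0.45161167 0.08128373]
scene
([0.449, 0.08], 'pan', -0.083, -0.151, 'r', 0.026)
([0.535, -0.04], 'pan', 0.006, -0.268, 'r', 0.025)
([0.621, -0.027], 'pan', 0.092, -0.252, 'r', 0.025)
side
([0.62, -0.025], 'pan', 0.091, -0.25, 'r', 0.023)
([0.535, -0.036], 'pan', 0.006, -0.265, 'r', 0.021)
([0.451, 0.085], 'pan', -0.082, -0.146, 'r', 0.023)
```

A is tracking as predicted, so I'll finish it and then do B and C.

Run:
```python
from h import *
s,e,d,b=plan((.436,-.016),pan(-.062,0))
push(e,d)
print(*stoppers("scene"),sep="\n")
for p,t in(((.535,-.041),pan(0,0)),):
    s,e,d,b=plan(p,t); approach(s,b[1]); push(e,d)
print(*stoppers("scene"),sep="\n")
```

```text
end 9.3333 [0.4699716  0.19562753 0.02501213] [0.9 0.1 0.3]
([0.476, 0.232], 'pan', -0.062, 0.001, 'r', 0.026)
([0.535, -0.041], 'pan', 0.007, -0.269, 'r', 0.025)
([0.621, -0.029], 'pan', 0.092, -0.254, 'r', 0.025)
end 18.625 [0.53720742 0.19324084 0.0250128 ] [ 0.2 -0.2  1.3]
([0.505, 0.229], 'pan', -0.033, -0.0, 'r', 0.056)
([0.622, -0.026], 'pan', 0.093, -0.252, 'r', 0.025)
```

Run:
```python
from h import *
s,e,d,b=plan((.621,-.027),pan(.064,0)); approach(s,b[1]); push(e,d)
c=monitor.sense()["eef_pos"]; ctrl.move_linear(np.array([.5,-.12,.22]),max_speed=.2)
for n in("scene","side"):
    print(n,*stoppers(n),sep="\n")
c=vision.capture("scene"); cv2.imwrite("pics/scene2.png",cv2.resize(c["img"][120:300,80:500,::-1],None,fx=1.9,fy=1.9,interpolation=cv2.INTER_CUBIC))
print(monitor.sense()["t"])
```

```text
end 26.65 [0.6041445  0.19122178 0.02498549] [-0.9  0.8 -0.2]
scene
([0.537, 0.226], 'pan', -0.001, -0.003, 'r', 0.089)
side
([0.6, 0.228], 'pan', 0.063, 0.002, 'r', 0.024)
([0.536, 0.23], 'pan', -0.001, 0.002, 'r', 0.024)
([0.474, 0.232], 'pan', -0.063, 0.001, 'r', 0.024)
29.9167
```

View pics/scene2.png

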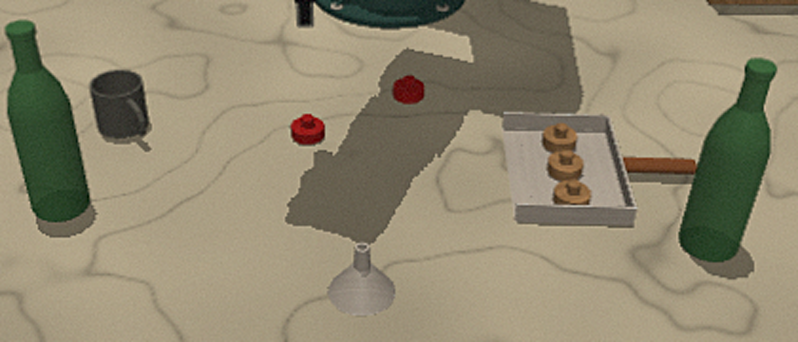

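All three stoppers stand upright in the pan at (560,138), (565,165) and (572,193). The bottles, funnel and cup look untouched, and the arm is clear.

```bash
python3 -c "
from h import *
print(ctrl.sign_off())"
```

```text
the job is handed in; nothing more can be done
None
```

The job is handed in at about 30 s of the 67 s allowed: all three beech stoppers stand flat in the pan (measured within 3 mm of mid-depth), the bottles, funnel and cup were left untouched, and the arm is clear; no verdict was returned.

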